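Tap a volume home in its slipcase

TASK

Take the tapping block by its handle and use it to nudge the half-inserted volume into its slipcase, gently and a little at a time, until the volume is fully home against the packing hidden at the back of the case. Do not force it (the old binding bruises easily) or touch it with anything but the block. Then stand the block back down, clear of the volume, and leave the other things where they are.

Things in the scene. Friction and masses are not known exactly. Their poses are not given: they have to be found in the camera images.
- case_mouth (a point): Centre of the open mouth of the slipcase, 35 mm above the bench, 19 mm above the case's inner floor. Its x axis points straight into the case, y across it, z up. The opening is 193 mm wide and 38 mm high. The packing (stop_face) glued in at the back, out of sight, differs in thickness: it stops the volume with the spine still 3 to 27 mm proud of the mouth. Its pose is not given: it can only be felt.
- slipcase: The pale grey board slipcase, lying flat with its mouth towards the robot, fixed fast on a 12 mm plywood board; origin at bench height under the mouth, same axes. Case outside: 201 mm wide, 164 mm long, top 58 mm above the bench, walls 4 mm. The plywood reaches 150 mm out in front of the mouth, 190 mm behind it and 125 mm to either side; its front part is bare.
- volume_spine (a point): Middle of the flat spine of the tan volume sticking out of the mouth; x axis into the case, z up. The volume lies on its side: 140 mm from spine to fore-edge, 190 mm wide, 36 mm thick, 0.3-0.65 kg. The spine starts 42 to 62 mm out, 16 to 52 mm above the bench. Sliding it takes 1.5 to 5 N, starting it 2 to 8 N (11 N moves it surely); a push of over 16 N bruises it.
- block_handle (a point): Middle of the upright handle of the wooden tapping block, 67 mm above its foot. Block 76 mm long (x axis; both leather end faces, 38 mm from the middle, are for tapping), 80 mm wide, 34 mm high, 0.18 kg. Handle 22 mm thick along x, 40 mm wide along y, from 34 to 96 mm above the foot; gripped across its 22 mm it does not twist when the block pushes along x.
- weight_c (a point): Bystander: a round steel paperweight with a knob, 68 mm across and 66 mm high; the point lies on its axis 30 mm above the bench.
- tape_c (a point): Bystander: a roll of linen tape lying flat, 68 mm across and 20 mm high; the point is its centre.
- small_c (a point): Bystander: a small closed brown volume lying on the bench, 105 by 150 by 24 mm; the point is its centre.
Things that resemble listed ones, but are neither listed nor needed, are in the scene too. What is shaped like the part that bears block_handle but pink or red is not meant.

How it is judged:
By the outcome, as a careful person would: the job done as asked, in the order asked, and still so for the second after the job is handed in, with the robot touching nothing.
It also fails if it takes over 72 s, if anything falls off the work surface, if the arm or the gripper's body presses on something with over 40 N, if the wrist force passes 120 N, or if a joint passes its speed limit or range.

ROBOT

A 6-joint arm with a two-finger parallel gripper is mounted at the origin on the work surface. World frame = base frame: x ahead of the robot, y to its left, z up, the work surface at z = 0. Lengths are in m, angles in rad, forces in N, time in s.
With the tool pointing down it reaches from about 0.375 to 0.975 m from the base axis. Payload 3.8 kg.
Tool frame: the origin (TCP) lies midway between the tips of the shut fingers; the grasp point (between the pads) lies 19 mm behind it; z points along the fingers, y is the line along which they close (so a half turn about z gives the same grasp; the last joint's range is limited). The gripper opens to 85 mm and grips with 20 to 120 N. Pads are 22 mm wide; open, the fingers measure 114 mm over their backs; the gripper's body (76 mm by 85 mm) begins 54 mm behind the grasp point. The pads swing forward as they close: fully open they stand 13 mm farther back than shut.
Start: joints at [-1.156, 0.264, 1.604, -0, 1.274, -0.037], TCP at [0.295, -0.607, 0.231] pointing down, gripper open.
Joint ranges: [-2.63, 2.63], [-0.94, 2.18], [0.31, 2.57], [-1.31, 4.45], [0, 2.66], [-2.55, 2.55]. Speed limits (rad/s): [2.57, 2.57, 3.14, 3.14, 3.14, 3.14].

INTERFACE

Orientations are given as a rotation vector (axis times angle).
In Python, from workcell import read_state, vision, ticket gives the robot as it stands. The module is installed in compiled form; this text tells all that it offers.
- The arm moves only by the tool jog_arm, never from a script. Its arguments are lists of equal length, an entry for each row: "turn": the turn, a rotation vector about the tool's x, y, z in rad, a list of three; "delta_pos": the shift along the tool's x, y, z in m, a list of three; "gripper": the finger opening in m, from 0 to 0.0854. In form: {"turn": [[rx, ry, rz], ...], "delta_pos": [[dx, dy, dz], ...], "gripper": [gripper, ...]}. A call has 1 to 20 rows; each row shifts and turns the commanded pose from where the row before left it, along the tool's axes as they then stand; what a row does not reach is not made up. A row lasts 1/12 s, in which the tool goes at most 41.7 mm and 7.16 degrees, less where a joint would pass 70% of its speed; a pose out of reach is approached as far as the arm can. A call with a gripper value outside its range is refused whole. The fingers move at their own pace and stop on an object; "grip_force" is the grip in N (left out, the last holds). Time passes only in rows, so rows that do not move let the fingers close. It gives the time, the measured TCP pose, the force, the opening and the grip force at its end, in the units of the state.
- read_state(): the state, without advancing time (a new reading comes with each control period).
- vision.read_camera(name): name is "scene" or "top"; returns the picture (480x640x3 uint8, red, green, blue); there is no depth.
- vision.calibration(name): a dict with "vfov" (degrees; the focal length in pixels is half the picture's height over the tangent of half this angle, whatever the lens; pixels are square), "cx", "cy" (the principal point, pixels), "dist" ([k1, k2, p1, p2, k3] as OpenCV has them; the pictures are not rectified), "R" (3x3) and "t" (3): a world point X has camera coordinates R X + t. Camera axes: x right, y down, z forward; pixel columns grow to the right and rows downward; lengths in m; the calibration is good to about 2 mm. A picture is of the moment at which its call begins. calibration takes no time and is no camera call.
- ticket.finish_job(): hands the job in; it is judged then, once.
The state is a dict: "time": time; "q": joint angles; "joint_vel": joint speeds; "joint_torque": joint torques, N m; "tool_pos": TCP position; "tcp_rot": TCP orientation; "wrist_force": force on the tool from outside, world axes, zero at the start; "torque": the same for the moment, N m; "width": opening from 0.0 (shut) to 1.0 (fully open); "grip_force": force on a finger pad.
Only numpy, scipy, OpenCV 4.12 (cv2) and the standard library are available. Lean on these libraries where they do the work, as an engineer would, in place of code of your own. Each camera call takes 0.05 s, during which the arm holds its last target. There are 200 camera calls.

## Working session

There is one attempt and no reset: what is moved stays moved. The work goes in short steps, Python scripts to look and compute and a tool call to move; the robot and the scene stay as the last step left them, time stands still between calls to the robot, and variables do not carry over. Pictures are saved under pics/ and viewed, at most 10 in all, crops included, and the job is handed in when it is done.

Besides the shell and the picture viewer there is one more tool, called after "Request:" by a JSON object that holds its "fn" and its "kwargs". jog_arm: Moves the arm, as the interface text tells. Its arguments: {"type":"object","properties":{"turn":{"type":"array","items":{"type":"array","items":{"type":"number"}}},"delta_pos":{"type":"array","items":{"type":"array","items":{"type":"number"}}},"gripper":{"type":"array","items":{"type":"number"}},"grip_force":{"type":"number"}},"required":["turn","delta_pos","gripper"]}

```bash
mkdir -p pics; cat > h.py <<'E'
import numpy as np, cv2
from workcell import read_state, vision, ticket
def cam(n):
    c=vision.calibration(n); f=240/np.tan(np.radians(c["vfov"])/2)
    K=np.array([[f,0,c["cx"]],[0,f,c["cy"]],[0,0,1.]])
    return K,np.array(c["dist"],float),np.array(c["R"]),np.array(c["t"])
def snap(n,name):
    im=vision.read_camera(n); cv2.imwrite(f"pics/{name}.png",im[:,:,::-1]); return im
def world(n,uv,z):
    K,d,R,t=cam(n)
    p=cv2.undistortPoints(np.array(uv,float).reshape(-1,1,2),K,d).reshape(-1,2)
    r=np.c_[p,np.ones(len(p))]@R; o=-R.T@t
    return o+r*((z-o[2])/r[:,2])[:,None]
def pix(n,X):
    K,d,R,t=cam(n)
    return cv2.projectPoints(np.array(X,float).reshape(-1,3),cv2.Rodrigues(R)[0],t,K,d)[0].reshape(-1,2)
E
python3 - <<'E'
from h import *
snap("top","t0");snap("scene","s0")
for n in("top","scene"):
    K,d,R,t=cam(n);print(n,K[0,0],-R.T@t,R[2])
s=read_state();print(s["tcp_rot"],s["wrist_force"],s["tool_pos"],s["time"])
E
```

```text
top 499.656261348533 [ 0.30980711 -0.03637606  1.11746984] [ 0.174995    0.00685365 -0.98454547]
scene 507.45405545536966 [ 1.34164815 -0.23475694  1.13567113] [-0.6040069   0.16100621 -0.78054639]
[-3.05976474e+00 -7.03218834e-01  6.17656161e-04] [-0.39775841 -0.4325373   0.11367838] [ 0.29441155 -0.60665456  0.23006132] 0.1
```

View pics/t0.png

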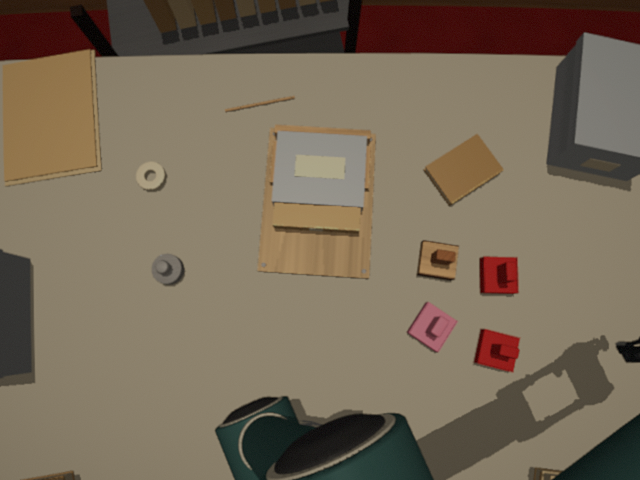

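View pics/s0.png

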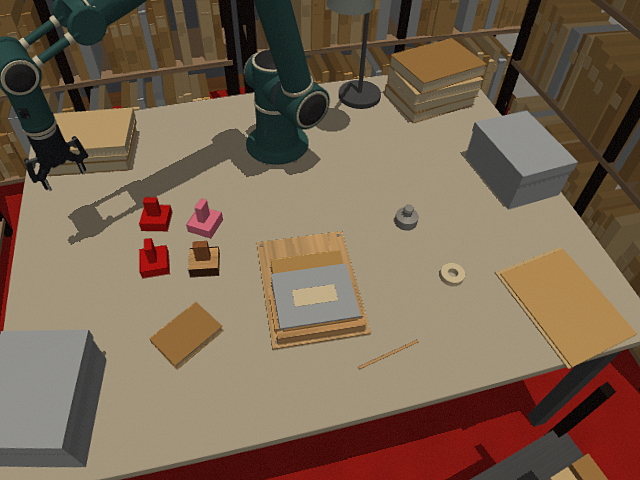

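The top picture shows the slipcase and board at about (260-375, 125-278), with the volume's spine edge near row 230. The wooden block is at (438, 260), and the red and pink lookalikes are at (499, 275), (497, 350) and (432, 326). The scene picture shows the same block at (204, 258). Next I'll look at enlarged crops.

```bash
python3 - <<'E'
import cv2,numpy as np
t=cv2.imread("pics/t0.png")
a=cv2.resize(t[120:280,255:380],None,fx=3.6,fy=3.6,interpolation=cv2.INTER_CUBIC)   # 450x576
b=cv2.resize(t[232:288,410:468],None,fx=6,fy=6,interpolation=cv2.INTER_CUBIC) # 348x336
o=np.zeros((576,800,3),np.uint8);o[:a.shape[0],:450]=a;o[:336,452:800]=b
cv2.imwrite("pics/c0.png",o)
E
```

```text
(no output)
```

View pics/c0.png

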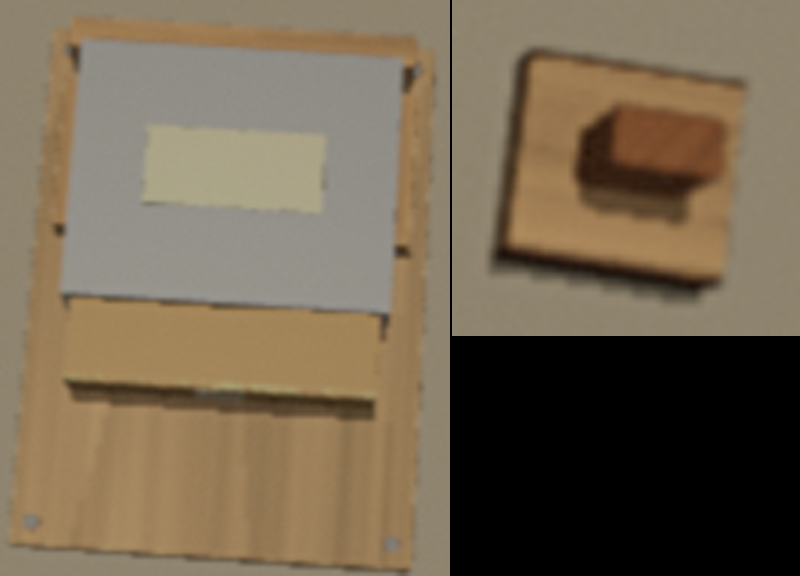

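```bash
python3 - <<'E'
from h import *
def A(p,s,u0,v0,x0=0): p=np.array(p,float); return np.c_[(p[:,0]-x0+.5)/s-.5+u0,(p[:,1]+.5)/s-.5+v0]
def yaw(v): return np.degrees(np.arctan2(v[1],v[0]))
case=world("top",A([(81,41),(404,60),(388,312),(63,294)],3.6,255,120),.058)
vol=world("top",A([(66,380),(375,397)],3.6,255,120),.052)
ply=world("top",A([(12,543),(411,569)],3.6,255,120),.012)
blk=world("top",A([(525,52),(745,83),(720,275),(507,246)],6,410,232,452),.034)
han=world("top",A([(615,104),(725,118),(720,180),(610,165)],6,410,232,452),.096)
np.set_printoptions(precision=4,suppress=True)
rot=lambda v:np.array([-v[1],v[0]])
for n,q in(("case",case),("vol",vol),("ply",ply),("blk",blk),("han",han)):
    print(n,q[:,:2].tolist() and np.round(q[:,:2],4).tolist(),"mean",q.mean(0)[:2],"yaw from L-R",yaw(rot((q[0]-q[1])[:2]))-180)
    if len(q)==4: print("  len/wid",np.linalg.norm(q[0]-q[3]),np.linalg.norm(q[0]-q[1]),"yaw side",yaw(q[0]-q[3]),yaw(q[1]-q[2]))
m=case[2:].mean(0);print("mouth",m)
s=read_state();print(cv2.Rodrigues(np.array(s["tcp_rot"]))[0])
E
```

```text
case [[0.7507, 0.056], [0.7375, -0.1458], [0.5756, -0.1327], [0.5874, 0.0646]] mean [ 0.6628 -0.0395] yaw from L-R -3.758729581436569
  len/wid 0.16359819696648004 0.20214789224776322 yaw side -3.0255750995585307 -4.628820497173994
vol [[0.5352, 0.0625], [0.5243, -0.1244]] mean [ 0.5297 -0.0309] yaw from L-R -3.33700886153224
ply [[0.4407, 0.0983], [0.4242, -0.1482]] mean [ 0.4324 -0.0249] yaw from L-R -3.82776203767321
blk [[0.5044, -0.2646], [0.4927, -0.3457], [0.4218, -0.333], [0.4327, -0.2554]] mean [ 0.4629 -0.2997] yaw from L-R -8.244196534319144
  len/wid 0.07228287997796719 0.08191445707186468 yaw side -7.353134750720131 -10.159084823719038
han [[0.475, -0.2822], [0.47, -0.3204], [0.4483, -0.3176], [0.4537, -0.2796]] mean [ 0.4617 -0.2999] yaw from L-R -7.46662345702336
  len/wid 0.021466486971646402 0.03850219729935848 yaw side -7.073215931750683 -7.361788788873577
mouth [ 0.5815 -0.034   0.058 ]
[[ 0.8997  0.4366 -0.0008]
 [ 0.4366 -0.8997  0.0019]
 [ 0.0001 -0.0021 -1.    ]]
```

Measured from the pixels:

| Item | Position | Yaw |
|---|---|---|
| Case mouth | (0.581, -0.034) | -3.75° |
| Volume spine | about 52 mm out of the mouth | about -3.3° |
| Block | (0.462, -0.300) | -7.5° |

I'll move above the block now.

Request:
{"fn": "jog_arm", "kwargs": {"turn": [[0,0,0],[0,0,0],[0,0,0],[0,0,0],[0,0,0],[0,0,0],[0,0,0],[0,0,0],[0,0,0],[0,0,0],[0,0,0],[0,0,0],[0,0,-0.11],[0,0,-0.11],[0,0,-0.11],[0,0,-0.11],[0,0,-0.11],[0,0,-0.11],[0,0,-0.11],[0,0,-0.11]], "delta_pos": [[0.0238,-0.0169,0],[0.0238,-0.0169,0],[0.0238,-0.0169,0],[0.0238,-0.0169,0],[0.0238,-0.0169,0],[0.0238,-0.0169,0],[0.0238,-0.0169,0],[0.0238,-0.0169,0],[0.0238,-0.0169,0],[0.0238,-0.0169,0],[0.0238,-0.0169,0],[0.0238,-0.0169,0],[0,0,0],[0,0,0],[0,0,0],[0,0,0],[0,0,0],[0,0,0],[0,0,0],[0,0,0]], "gripper": [0.0854,0.0854,0.0854,0.0854,0.0854,0.0854,0.0854,0.0854,0.0854,0.0854,0.0854,0.0854,0.0854,0.0854,0.0854,0.0854,0.0854,0.0854,0.0854,0.0854]}}

```text
time: 1.77
tool_pos: [0.4628, -0.2999, 0.2307]
tcp_rot: [-2.464, -1.947, 0.0]
wrist_force: [-0.0, 0.3, 0.2]
width: 0.999
grip_force: 0.0
```

```bash
cat >> h.py <<'E'
def st():
    s=read_state();R=cv2.Rodrigues(np.array(s["tcp_rot"]))[0];np.set_printoptions(precision=4,suppress=True)
    print("t",s["time"],"p",s["tool_pos"],"F",s["wrist_force"],"w",s["width"]);print(R)
    print("yaw_y",np.degrees(np.arctan2(R[1,1],R[0,1])));return np.array(s["tool_pos"]),R
E
python3 -c "
from h import *
p,R=st();print(R.T@(np.array([.462,-.300,.12])-p))"
```

```text
t 1.7667 p [ 0.4628 -0.2999  0.2307] F [-0.0387  0.2954  0.1848] w 0.9993601474848249
[[ 0.2314  0.9729 -0.0009]
 [ 0.9729 -0.2314  0.0006]
 [ 0.0004 -0.001  -1.    ]]
yaw_y -13.376661393556574
[-0.0003 -0.0006  0.1107]
```

Request:
{"fn": "jog_arm", "kwargs": {"turn": [[0,0,-0.103],[0,0,0],[0,0,0],[0,0,0],[0,0,0],[0,0,0],[0,0,0],[0,0,0],[0,0,0],[0,0,0],[0,0,0],[0,0,0],[0,0,0],[0,0,0],[0,0,0],[0,0,0],[0,0,0],[0,0,0],[0,0,0],[0,0,0]], "delta_pos": [[0,0,0],[0,0,0.03],[0,0,0.03],[0,0,0.03],[0,0,0.03],[0,0,0.02],[0,0,0.02],[0,0,0.01],[0,0,0.01],[0,0,0],[0,0,0],[0,0,0],[0,0,0],[0,0,0],[0,0,0],[0,0,0],[0,0,0],[0,0,0],[0,0,0],[0,0,0]], "gripper": [0.0854,0.0854,0.0854,0.0854,0.0854,0.0854,0.0854,0.0854,0.0854,0.0854,0.03,0.015,0.015,0.015,0.015,0.015,0.015,0.015,0.015,0.015], "grip_force": 50}}

```text
time: 3.43
tool_pos: [0.4636, -0.3005, 0.0522]
tcp_rot: [2.366, 2.065, 0.001]
wrist_force: [-1.5, 1.8, 5.9]
width: 0.249
grip_force: 49.6
```

```bash
python3 -c "
from h import *
p,R=st()
im=snap('scene','s1');c=pix('scene',[p])[0].astype(int);print(c)
x,y=max(c[0]-100,0),max(c[1]-90,0);cv2.imwrite('pics/s1c.png',cv2.resize(im[y:y+140,x:x+200,::-1],None,fx=4,fy=4))"
```

```text
t 3.4333 p [ 0.4636 -0.3005  0.0522] F [-1.4884  1.829   5.9273] w 0.24898707943367762
[[ 0.1356  0.9908  0.001 ]
 [ 0.9908 -0.1356 -0.0007]
 [-0.0005  0.0011 -1.    ]]
yaw_y -7.793921680855013
[202 254]
```

View pics/s1c.png

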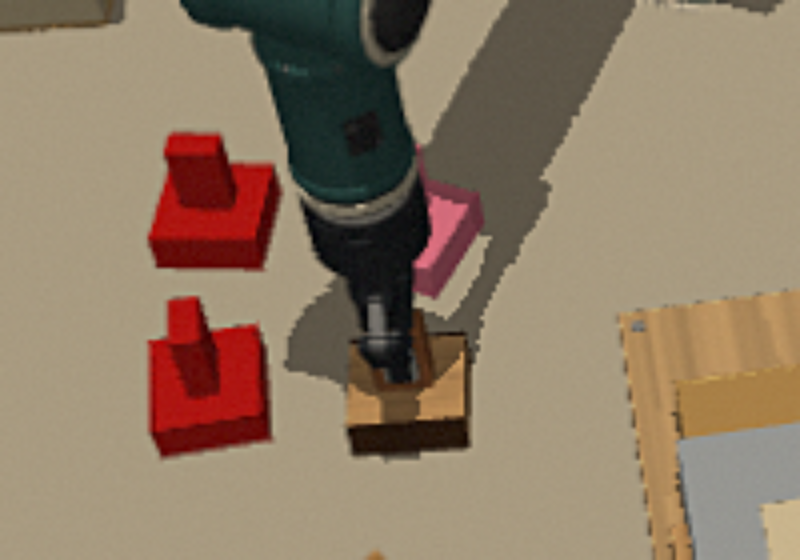

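The brown-handled wooden block is gripped at about 21 mm opening, near (400, 380) in the crop, and the lookalikes are untouched. I'll lift, align to the case axis and carry it in front of the spine.

Request:
{"fn": "jog_arm", "kwargs": {"turn": [[0,0,0],[0,0,0],[0,0,-0.0236],[0,0,-0.0236],[0,0,-0.0236],[0,0,0],[0,0,0],[0,0,0],[0,0,0],[0,0,0],[0,0,0],[0,0,0],[0,0,0],[0,0,0],[0,0,0],[0,0,0],[0,0,0],[0,0,0],[0,0,0],[0,0,0]], "delta_pos": [[0,0,0],[0,0,-0.01],[0,0,-0.02],[0,0,-0.02],[0,0,-0.02],[0.0115,-0.0006,0],[0.0228,-0.0012,0],[0.0228,-0.0012,0],[0.0228,-0.0012,0],[0.0228,-0.0012,0],[0.0228,-0.0012,0],[0.0228,-0.0012,0],[0.0228,-0.0012,0],[0.0228,-0.0012,0],[0.0228,-0.0012,0],[0.0228,-0.0012,0],[0.0228,-0.0012,0],[0.0113,-0.0006,0],[0,0,0],[0,0,0]], "gripper": [0.015,0.015,0.015,0.015,0.015,0.015,0.015,0.015,0.015,0.015,0.015,0.015,0.015,0.015,0.015,0.015,0.015,0.015,0.015,0.015], "grip_force": 80}}

```text
time: 5.15
tool_pos: [0.4658, -0.0256, 0.1205]
tcp_rot: [-2.29, -2.149, 0.002]
wrist_force: [-0.6, 0.1, -1.1]
width: 0.25
grip_force: 78.2
```

```bash
python3 -c "
from h import *
p,R=st()
a=np.radians(-3.75);u=np.array([np.cos(a),np.sin(a),0]);m=np.array([.5815,-.034,0])
print('along/lat',(p-m)@u,(p-m)@np.array([-u[1],u[0],0]))
im=snap('top','t1');cv2.imwrite('pics/t1c.png',cv2.resize(im[140:280,235:400,::-1],None,fx=4.2,fy=4.2,interpolation=cv2.INTER_CUBIC))"
```

```text
t 5.15 p [ 0.4658 -0.0256  0.1205] F [-0.6384  0.0592 -1.1346] w 0.250148718718187
[[ 0.0634  0.998  -0.0013]
 [ 0.998  -0.0634 -0.0003]
 [-0.0004 -0.0013 -1.    ]]
yaw_y -3.636467903613266
along/lat -0.11603951207534646 0.0008158071037548134
```

View pics/t1c.png

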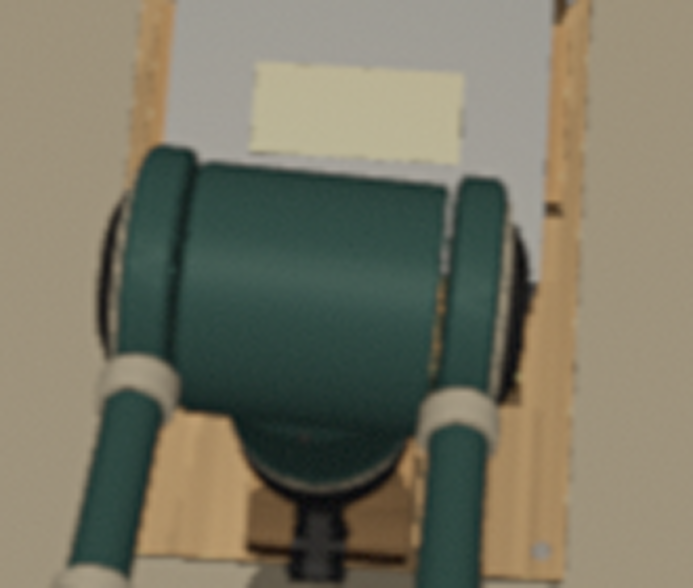

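The block hangs centred in front of the volume, over the bare plywood (crop about (330, 520)). I'll lower it to 3 mm above the plywood and approach.

Request:
{"fn": "jog_arm", "kwargs": {"turn": [[0,0,0],[0,0,0],[0,0,0],[0,0,0],[0,0,0],[0,0,0],[0,0,0],[0,0,0],[0,0,0],[0,0,0],[0,0,0],[0,0,0],[0,0,0],[0,0,0],[0,0,0]], "delta_pos": [[0,0,0.012],[0,0,0.015],[0,0,0.012],[0,0,0.008],[0,0,0.004],[0,0,0.0025],[0,0,0],[0,0.003,0],[0,0.004,0],[0,0.004,0],[0,0.003,0],[0,0.001,0],[0,0,0],[0,0,0],[0,0,0]], "gripper": [0.015,0.015,0.015,0.015,0.015,0.015,0.015,0.015,0.015,0.015,0.015,0.015,0.015,0.015,0.015]}}

```text
time: 6.45
tool_pos: [0.4813, -0.0271, 0.0677]
tcp_rot: [-2.292, -2.148, 0.0]
wrist_force: [1.0, 0.7, -1.3]
width: 0.244
grip_force: 78.2
```

```bash
cat >> h.py <<'E'
def al():
    p,R=st();a=np.radians(-3.75);u=np.array([np.cos(a),np.sin(a),0]);m=np.array([.5815,-.034,0])
    print('along/lat',(p-m)@u,(p-m)@np.array([-u[1],u[0],0]),"Fpush",-np.array(read_state()["wrist_force"])@u)
E
python3 -c "
from h import *
al()"
```

```text
t 6.45 p [ 0.4813 -0.0271  0.0677] F [ 1.0141  0.707  -1.2607] w 0.24391533289700854
[[ 0.0651  0.9979 -0.0004]
 [ 0.9979 -0.0651  0.0001]
 [ 0.     -0.0004 -1.    ]]
yaw_y -3.7322962168352056
along/lat -0.10046252977126782 0.00034193835657182737 Fpush -0.9657351532500646
```

Request:
{"fn": "jog_arm", "kwargs": {"turn": [[0,0,0],[0,0,0],[0,0,0],[0,0,0],[0,0,0],[0,0,0],[0,0,0]], "delta_pos": [[0,0.001,0],[0,0.001,0],[0,0.001,0],[0,0.001,0],[0,0.001,0],[0,0.001,0],[0,0,0]], "gripper": [0.015,0.015,0.015,0.015,0.015,0.015,0.015]}}

```text
time: 7.03
tool_pos: [0.4878, -0.0276, 0.0678]
tcp_rot: [2.293, 2.148, 0.0]
wrist_force: [0.6, 0.1, -1.6]
width: 0.251
grip_force: 78.2
```

Request:
{"fn": "jog_arm", "kwargs": {"turn": [[0,0,0],[0,0,0],[0,0,0],[0,0,0]], "delta_pos": [[0,0.0005,0],[0,0.0005,0],[0,0.0005,0],[0,0.0005,0]], "gripper": [0.015,0.015,0.015,0.015]}}

```text
time: 7.37
tool_pos: [0.4895, -0.0277, 0.0678]
tcp_rot: [-2.293, -2.148, 0.0]
wrist_force: [0.2, 0.6, -2.0]
width: 0.249
grip_force: 78.2
```

Request:
{"fn": "jog_arm", "kwargs": {"turn": [[0,0,0],[0,0,0],[0,0,0]], "delta_pos": [[0,0.0005,0],[0,0.0005,0],[0,0,0]], "gripper": [0.015,0.015,0.015]}}

```text
time: 7.62
tool_pos: [0.4907, -0.0278, 0.0678]
tcp_rot: [2.293, 2.148, 0.0]
wrist_force: [-0.1, -0.2, -0.7]
width: 0.246
grip_force: 78.2
```

Request:
{"fn": "jog_arm", "kwargs": {"turn": [[0,0,0],[0,0,0],[0,0,0],[0,0,0]], "delta_pos": [[0,0.0005,0],[0,0.0005,0],[0,0.0005,0],[0,0,0]], "gripper": [0.015,0.015,0.015,0.015]}}

```text
time: 7.95
tool_pos: [0.4914, -0.0277, 0.0675]
tcp_rot: [-2.292, -2.147, 0.001]
wrist_force: [-1.1, 0.3, -0.8]
width: 0.248
grip_force: 78.1
```

Request:
{"fn": "jog_arm", "kwargs": {"turn": [[0,0,0],[0,0,0],[0,0,0],[0,0,0]], "delta_pos": [[0,0.0005,0],[0,0.0005,0],[0,0.0005,0],[0,0,0]], "gripper": [0.015,0.015,0.015,0.015]}}

```text
time: 8.28
tool_pos: [0.4935, -0.0279, 0.0676]
tcp_rot: [-2.293, -2.148, 0.0]
wrist_force: [-0.4, -0.6, -2.3]
width: 0.246
grip_force: 78.0
```

Request:
{"fn": "jog_arm", "kwargs": {"turn": [[0,0,0],[0,0,0],[0,0,0],[0,0,0],[0,0,0]], "delta_pos": [[0,0.0005,0],[0,0.0005,0],[0,0.0005,0],[0,0.0005,0],[0,0,0]], "gripper": [0.015,0.015,0.015,0.015,0.015]}}

```text
time: 8.7
tool_pos: [0.4957, -0.0281, 0.0678]
tcp_rot: [2.293, 2.148, 0.0]
wrist_force: [-1.9, 0.5, -2.7]
width: 0.25
grip_force: 78.0
```

Request:
{"fn": "jog_arm", "kwargs": {"turn": [[0,0,0],[0,0,0],[0,0,0]], "delta_pos": [[0,0.0005,0],[0,0.0005,0],[0,0,0]], "gripper": [0.015,0.015,0.015]}}

```text
time: 8.95
tool_pos: [0.4967, -0.0281, 0.0678]
tcp_rot: [2.293, 2.148, 0.0]
wrist_force: [-1.4, -0.3, -0.9]
width: 0.248
grip_force: 78.0
```

Request:
{"fn": "jog_arm", "kwargs": {"turn": [[0,0,0],[0,0,0],[0,0,0],[0,0,0]], "delta_pos": [[0,0.0005,0],[0,0.0005,0],[0,0.0005,0],[0,0.0005,0]], "gripper": [0.015,0.015,0.015,0.015]}}

```text
time: 9.28
tool_pos: [0.4985, -0.0283, 0.0678]
tcp_rot: [-2.293, -2.148, 0.0]
wrist_force: [-2.6, -0.3, -1.3]
width: 0.251
grip_force: 78.0
```

Request:
{"fn": "jog_arm", "kwargs": {"turn": [[0,0,0],[0,0,0],[0,0,0],[0,0,0],[0,0,0],[0,0,0]], "delta_pos": [[0,0.0005,0],[0,0.0005,0],[0,0.0005,0],[0,0.0005,0],[0,0.0005,0],[0,0.0005,0]], "gripper": [0.015,0.015,0.015,0.015,0.015,0.015]}}

```text
time: 9.78
tool_pos: [0.5015, -0.0285, 0.0678]
tcp_rot: [2.293, 2.148, 0.0]
wrist_force: [-2.0, 0.1, -0.3]
width: 0.246
grip_force: 78.0
```

```bash
python3 -c "
from h import *
al()
im=snap('scene','s2');cv2.imwrite('pics/s2c.png',cv2.resize(im[180:320,225:385,::-1],None,fx=4.2,fy=4.2,interpolation=cv2.INTER_CUBIC))"
```

```text
t 9.7833 p [ 0.5015 -0.0285  0.0678] F [-2.0262  0.1343 -0.2635] w 0.2459405544212615
[[ 0.0651  0.9979  0.    ]
 [ 0.9979 -0.0651 -0.    ]
 [-0.      0.     -1.    ]]
yaw_y -3.732578473753598
along/lat -0.08015520897701714 0.0003056460403981507 Fpush 2.0306643716725574
```

View pics/s2c.png

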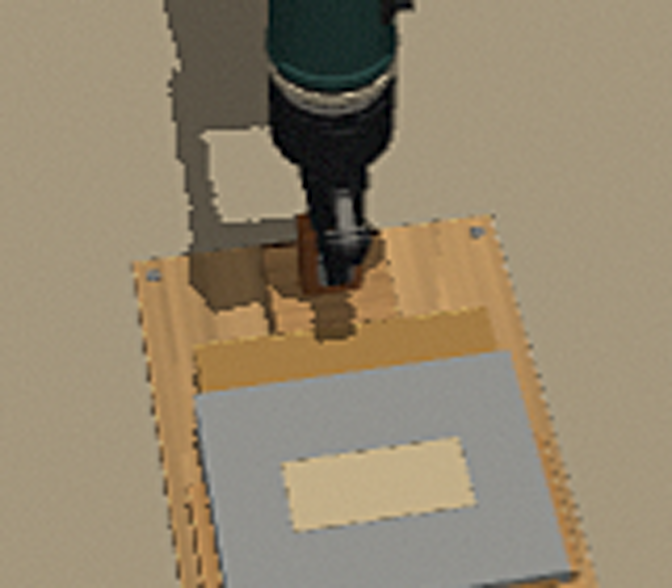

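The block's front face is against the spine (crop row about 325) and the volume is sliding at about 2 N, with the spine now about 42 mm proud. I'll keep going gently.

Request:
{"fn": "jog_arm", "kwargs": {"turn": [[0,0,0],[0,0,0],[0,0,0],[0,0,0],[0,0,0],[0,0,0],[0,0,0],[0,0,0],[0,0,0],[0,0,0],[0,0,0],[0,0,0],[0,0,0],[0,0,0],[0,0,0],[0,0,0]], "delta_pos": [[0,0.0005,0],[0,0.0005,0],[0,0.0005,0],[0,0.0005,0],[0,0.0005,0],[0,0.0005,0],[0,0.0005,0],[0,0.0005,0],[0,0.0005,0],[0,0.0005,0],[0,0.0005,0],[0,0.0005,0],[0,0.0005,0],[0,0.0005,0],[0,0.0005,0],[0,0.0005,0]], "gripper": [0.015,0.015,0.015,0.015,0.015,0.015,0.015,0.015,0.015,0.015,0.015,0.015,0.015,0.015,0.015,0.015]}}

```text
time: 11.17
tool_pos: [0.5095, -0.029, 0.0678]
tcp_rot: [-2.293, -2.148, -0.0]
wrist_force: [-2.5, -0.4, -0.6]
width: 0.248
grip_force: 78.0
```

Request:
{"fn": "jog_arm", "kwargs": {"turn": [[0,0,0],[0,0,0],[0,0,0],[0,0,0],[0,0,0],[0,0,0],[0,0,0],[0,0,0]], "delta_pos": [[0,0.0005,0],[0,0.0005,0],[0,0.0005,0],[0,0.0005,0],[0,0.0005,0],[0,0.0005,0],[0,0.0005,0],[0,0.0005,0]], "gripper": [0.015,0.015,0.015,0.015,0.015,0.015,0.015,0.015]}}

```text
time: 11.83
tool_pos: [0.5135, -0.0293, 0.0678]
tcp_rot: [-2.293, -2.148, 0.0]
wrist_force: [-2.9, -0.2, -0.9]
width: 0.245
grip_force: 78.0
```

Request:
{"fn": "jog_arm", "kwargs": {"turn": [[0,0,0],[0,0,0],[0,0,0],[0,0,0]], "delta_pos": [[0,0.0004,0],[0,0.0004,0],[0,0.0004,0],[0,0.0004,0]], "gripper": [0.015,0.015,0.015,0.015]}}

```text
time: 12.17
tool_pos: [0.515, -0.0293, 0.0678]
tcp_rot: [-2.293, -2.148, 0.0]
wrist_force: [-3.8, 0.4, -0.7]
width: 0.245
grip_force: 78.0
```

Request:
{"fn": "jog_arm", "kwargs": {"turn": [[0,0,0],[0,0,0],[0,0,0],[0,0,0]], "delta_pos": [[0,0.0004,0],[0,0.0004,0],[0,0.0004,0],[0,0.0004,0]], "gripper": [0.015,0.015,0.015,0.015]}}

```text
time: 12.5
tool_pos: [0.5167, -0.0294, 0.0678]
tcp_rot: [2.293, 2.148, 0.0]
wrist_force: [-1.8, 0.2, 1.0]
width: 0.25
grip_force: 78.0
```

Request:
{"fn": "jog_arm", "kwargs": {"turn": [[0,0,0],[0,0,0],[0,0,0],[0,0,0]], "delta_pos": [[0,0.0004,0],[0,0.0004,0],[0,0.0004,0],[0,0.0004,0]], "gripper": [0.015,0.015,0.015,0.015]}}

```text
time: 12.83
tool_pos: [0.5183, -0.0296, 0.0678]
tcp_rot: [-2.293, -2.148, 0.0]
wrist_force: [-2.3, -0.2, 0.5]
width: 0.249
grip_force: 78.0
```

Request:
{"fn": "jog_arm", "kwargs": {"turn": [[0,0,0],[0,0,0],[0,0,0],[0,0,0]], "delta_pos": [[0,0.0004,0],[0,0.0004,0],[0,0.0004,0],[0,0.0004,0]], "gripper": [0.015,0.015,0.015,0.015]}}

```text
time: 13.17
tool_pos: [0.5199, -0.0297, 0.0678]
tcp_rot: [2.293, 2.148, 0.0]
wrist_force: [-2.8, 0.2, -0.8]
width: 0.247
grip_force: 78.0
```

Request:
{"fn": "jog_arm", "kwargs": {"turn": [[0,0,0],[0,0,0],[0,0,0],[0,0,0]], "delta_pos": [[0,0.0004,0],[0,0.0004,0],[0,0.0004,0],[0,0.0004,0]], "gripper": [0.015,0.015,0.015,0.015]}}

```text
time: 13.5
tool_pos: [0.5215, -0.0297, 0.0678]
tcp_rot: [-2.293, -2.148, 0.0]
wrist_force: [-2.6, -0.0, 0.1]
width: 0.249
grip_force: 78.0
```

Request:
{"fn": "jog_arm", "kwargs": {"turn": [[0,0,0],[0,0,0],[0,0,0],[0,0,0]], "delta_pos": [[0,0.0004,0],[0,0.0004,0],[0,0.0004,0],[0,0.0004,0]], "gripper": [0.015,0.015,0.015,0.015]}}

```text
time: 13.83
tool_pos: [0.523, -0.0299, 0.0678]
tcp_rot: [-2.293, -2.148, 0.0]
wrist_force: [-2.4, 0.5, -0.7]
width: 0.244
grip_force: 78.0
```

Request:
{"fn": "jog_arm", "kwargs": {"turn": [[0,0,0],[0,0,0],[0,0,0],[0,0,0]], "delta_pos": [[0,0.0004,0],[0,0.0004,0],[0,0.0004,0],[0,0.0004,0]], "gripper": [0.015,0.015,0.015,0.015]}}

```text
time: 14.17
tool_pos: [0.5247, -0.03, 0.0678]
tcp_rot: [2.293, 2.148, 0.0]
wrist_force: [-2.7, 0.0, -1.2]
width: 0.246
grip_force: 78.0
```

Request:
{"fn": "jog_arm", "kwargs": {"turn": [[0,0,0],[0,0,0],[0,0,0],[0,0,0]], "delta_pos": [[0,0.0004,0],[0,0.0004,0],[0,0.0004,0],[0,0.0004,0]], "gripper": [0.015,0.015,0.015,0.015]}}

```text
time: 14.5
tool_pos: [0.5263, -0.0301, 0.0678]
tcp_rot: [-2.293, -2.148, -0.0]
wrist_force: [-1.8, -0.4, 0.0]
width: 0.248
grip_force: 78.0
```

Request:
{"fn": "jog_arm", "kwargs": {"turn": [[0,0,0],[0,0,0],[0,0,0],[0,0,0]], "delta_pos": [[0,0.0004,0],[0,0.0004,0],[0,0.0004,0],[0,0.0004,0]], "gripper": [0.015,0.015,0.015,0.015]}}

```text
time: 14.83
tool_pos: [0.5266, -0.0301, 0.0674]
tcp_rot: [-2.291, -2.147, 0.003]
wrist_force: [-5.8, 0.1, 1.1]
width: 0.245
grip_force: 78.4
```

The arm has nearly stopped and the force is rising, so this is probably the packing. I'll check by pressing a little more, in small steps.

Request:
{"fn": "jog_arm", "kwargs": {"turn": [[0,0,0],[0,0,0],[0,0,0]], "delta_pos": [[0,0.0004,0],[0,0.0004,0],[0,0,0]], "gripper": [0.015,0.015,0.015]}}

```text
time: 15.08
tool_pos: [0.5266, -0.0302, 0.0671]
tcp_rot: [-2.29, -2.146, 0.005]
wrist_force: [-7.4, -0.4, 1.3]
width: 0.249
grip_force: 78.6
```

Request:
{"fn": "jog_arm", "kwargs": {"turn": [[0,0,0],[0,0,0],[0,0,0]], "delta_pos": [[0,0.0004,0],[0,0.0004,0],[0,0,0]], "gripper": [0.015,0.015,0.015]}}

```text
time: 15.33
tool_pos: [0.5267, -0.0302, 0.0668]
tcp_rot: [-2.289, -2.146, 0.007]
wrist_force: [-7.8, 0.2, 2.7]
width: 0.248
grip_force: 78.6
```

Request:
{"fn": "jog_arm", "kwargs": {"turn": [[0,0,0],[0,0,0],[0,0,0]], "delta_pos": [[0,0.0004,0],[0,0.0004,0],[0,0,0]], "gripper": [0.015,0.015,0.015]}}

```text
time: 15.58
tool_pos: [0.5269, -0.0303, 0.0666]
tcp_rot: [-2.288, -2.145, 0.008]
wrist_force: [-9.6, -0.4, 2.4]
width: 0.248
grip_force: 78.6
```

Request:
{"fn": "jog_arm", "kwargs": {"turn": [[0,0,0],[0,0,0],[0,0,0]], "delta_pos": [[0,0.0004,0],[0,0.0004,0],[0,0,0]], "gripper": [0.015,0.015,0.015]}}

```text
time: 15.83
tool_pos: [0.527, -0.0304, 0.0664]
tcp_rot: [-2.287, -2.145, 0.01]
wrist_force: [-9.6, -0.4, 2.7]
width: 0.246
grip_force: 78.7
```

Request:
{"fn": "jog_arm", "kwargs": {"turn": [[0,0,0],[0,0,0],[0,0,0],[0,0,0]], "delta_pos": [[0,0.0004,0],[0,0.0004,0],[0,0,0],[0,0,0]], "gripper": [0.015,0.015,0.015,0.015]}}

```text
time: 16.17
tool_pos: [0.5271, -0.0304, 0.0661]
tcp_rot: [-2.287, -2.144, 0.011]
wrist_force: [-11.0, -1.6, 2.7]
width: 0.242
grip_force: 78.8
```

Request:
{"fn": "jog_arm", "kwargs": {"turn": [[0,0,0],[0,0,0],[0,0,0],[0,0,0]], "delta_pos": [[0,0.0004,0],[0,0.0004,0],[0,0,0],[0,0,0]], "gripper": [0.015,0.015,0.015,0.015]}}

```text
time: 16.5
tool_pos: [0.5272, -0.0305, 0.0659]
tcp_rot: [-2.286, -2.144, 0.013]
wrist_force: [-13.3, -0.6, 2.9]
width: 0.248
grip_force: 78.8
```

It holds at 13 N without moving, so the volume is home. I'll back off gently and lift.

Request:
{"fn": "jog_arm", "kwargs": {"turn": [[0,0,0],[0,0,0],[0,0,0],[0,0,0],[0,0,0],[0,0,0],[0,0,0],[0,0,0],[0,0,0],[0,0,0],[0,0,0],[0,0,0],[0,0,0],[0,0,0],[0,0,0],[0,0,0],[0,0,0],[0,0,0],[0,0,0]], "delta_pos": [[0,-0.001,0],[0,-0.001,0],[0,-0.001,0],[0,-0.001,0],[0,-0.002,0],[0,-0.004,0],[0,-0.008,0],[0,-0.008,0],[0,-0.008,0],[0,-0.008,0],[0,-0.008,0],[0,-0.008,0],[0,-0.008,0],[0,0,-0.0095],[0,0,-0.015],[0,0,-0.018],[0,0,-0.011],[0,0,0],[0,0,0]], "gripper": [0.015,0.015,0.015,0.015,0.015,0.015,0.015,0.015,0.015,0.015,0.015,0.015,0.015,0.015,0.015,0.015,0.015,0.015,0.015]}}

```text
time: 18.08
tool_pos: [0.4678, -0.0263, 0.1224]
tcp_rot: [2.291, 2.146, 0.003]
wrist_force: [-0.4, -0.3, -1.8]
width: 0.251
grip_force: 78.5
```

```bash
python3 -c "
from h import *
al()"
```

```text
t 18.0833 p [ 0.4678 -0.0263  0.1224] F [-0.4388 -0.3326 -1.7944] w 0.25050552080021965
[[ 0.0652  0.9979  0.0028]
 [ 0.9979 -0.0652 -0.0003]
 [-0.0001  0.0028 -1.    ]]
yaw_y -3.737792816113345
along/lat -0.11395357285044075 0.00025443077025190175 Fpush 0.4161021936209713
```

Request:
{"fn": "jog_arm", "kwargs": {"turn": [[0,0,0],[0,0,0],[0,0,0],[0,0,0],[0,0,0],[0,0,0],[0,0,0],[0,0,0],[0,0,0],[0,0,0],[0,0,0],[0,0,0],[0,0,0],[0,0,0.0354],[0,0,0.0354],[0,0,0],[0,0,0],[0,0,0],[0,0,0],[0,0,0]], "delta_pos": [[-0.0114,0.0005,0],[-0.0228,0.0012,0],[-0.0228,0.0012,0],[-0.0228,0.0012,0],[-0.0228,0.0012,0],[-0.0228,0.0012,0],[-0.0228,0.0012,0],[-0.0228,0.0012,0],[-0.0228,0.0012,0],[-0.0228,0.0012,0],[-0.0228,0.0012,0],[-0.0228,0.0012,0],[-0.0114,0,0],[0,0,0],[0,0,0.01],[0,0,0.02],[0,0,0.015],[0,0,0.01],[0,0,0],[0,0,0]], "gripper": [0.015,0.015,0.015,0.015,0.015,0.015,0.015,0.015,0.015,0.015,0.015,0.015,0.015,0.015,0.015,0.015,0.015,0.015,0.015,0.015]}}

```text
time: 19.75
tool_pos: [0.4617, -0.2995, 0.0652]
tcp_rot: [-2.365, -2.064, 0.001]
wrist_force: [-0.0, -1.2, -1.3]
width: 0.249
grip_force: 78.6
```

```bash
python3 -c "
from h import *
st()"
```

```text
t 19.75 p [ 0.4617 -0.2995  0.0652] F [-0.0445 -1.2481 -1.2639] w 0.24920331097756201
[[ 0.1355  0.9908 -0.0022]
 [ 0.9908 -0.1355  0.0016]
 [ 0.0013 -0.0024 -1.    ]]
yaw_y -7.785952770724104
```

Request:
{"fn": "jog_arm", "kwargs": {"turn": [[0,0,0],[0,0,0],[0,0,0],[0,0,0],[0,0,0],[0,0,0]], "delta_pos": [[0,0,0.004],[0,0,0.004],[0,0,0.002],[0,0,0.001],[0,0,0.001],[0,0,0]], "gripper": [0.015,0.015,0.015,0.015,0.015,0.015]}}

```text
time: 20.25
tool_pos: [0.4626, -0.3001, 0.0543]
tcp_rot: [2.367, 2.065, 0.0]
wrist_force: [0.8, 0.5, -1.8]
width: 0.248
grip_force: 78.6
```

Request:
{"fn": "jog_arm", "kwargs": {"turn": [[0,0,0],[0,0,0],[0,0,0],[0,0,0],[0,0,0]], "delta_pos": [[0,0,0.0007],[0,0,0.0007],[0,0,0.0007],[0,0,0],[0,0,0]], "gripper": [0.015,0.015,0.015,0.015,0.015]}}

```text
time: 20.67
tool_pos: [0.4627, -0.3002, 0.0524]
tcp_rot: [2.367, 2.065, 0.0]
wrist_force: [-0.8, 0.2, -0.6]
width: 0.245
grip_force: 78.7
```

Request:
{"fn": "jog_arm", "kwargs": {"turn": [[0,0,0],[0,0,0],[0,0,0],[0,0,0]], "delta_pos": [[0,0,0.0006],[0,0,0.0006],[0,0,0],[0,0,0]], "gripper": [0.015,0.015,0.015,0.015]}}

```text
time: 21.0
tool_pos: [0.4628, -0.3001, 0.0523]
tcp_rot: [2.367, 2.065, 0.0]
wrist_force: [-3.4, 3.0, 7.2]
width: 0.245
grip_force: 79.9
```

It's standing on the bench. I'll release and rise clear.

Request:
{"fn": "jog_arm", "kwargs": {"turn": [[0,0,0],[0,0,0],[0,0,0],[0,0,0],[0,0,0],[0,0,0],[0,0,0],[0,0,0],[0,0,0],[0,0,0],[0,0,0],[0,0,0],[0,0,0],[0,0,0],[0,0,0],[0,0,0]], "delta_pos": [[0,0,0],[0,0,0],[0,0,0],[0,0,0],[0,0,0],[0,0,0],[0,0,0],[0,0,0],[0,0,-0.01],[0,0,-0.02],[0,0,-0.03],[0,0,-0.03],[0,0,-0.03],[0,0,-0.03],[0,0,-0.02],[0,0,0]], "gripper": [0.03,0.04,0.06,0.0854,0.0854,0.0854,0.0854,0.0854,0.0854,0.0854,0.0854,0.0854,0.0854,0.0854,0.0854,0.0854]}}

```text
time: 22.33
tool_pos: [0.4655, -0.3022, 0.2282]
tcp_rot: [2.359, 2.058, 0.004]
wrist_force: [1.3, -0.3, 0.7]
width: 1.0
grip_force: 0.0
```

```bash
python3 -c "
from h import *
st()
im=snap('scene','s3');cv2.imwrite('pics/s3c.png',cv2.resize(im[180:380,130:400,::-1],None,fx=2.9,fy=2.9,interpolation=cv2.INTER_CUBIC)); snap('top','t3')"
```

```text
t 22.3333 p [ 0.4655 -0.3022  0.2282] F [ 1.2831 -0.2646  0.6699] w 1.0000092178368472
[[ 0.1356  0.9907  0.0091]
 [ 0.9908 -0.1355 -0.0065]
 [-0.0052  0.0099 -0.9999]]
yaw_y -7.788566814965706
```

View pics/s3c.png

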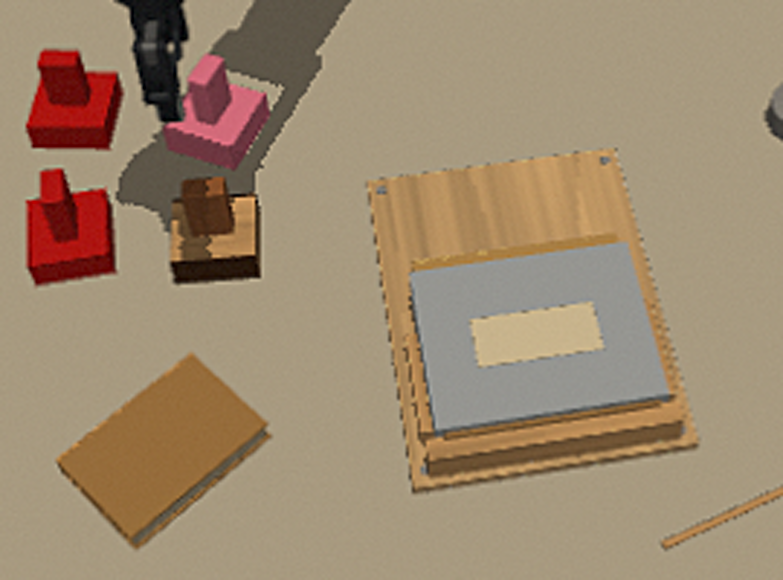

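View pics/t3.png

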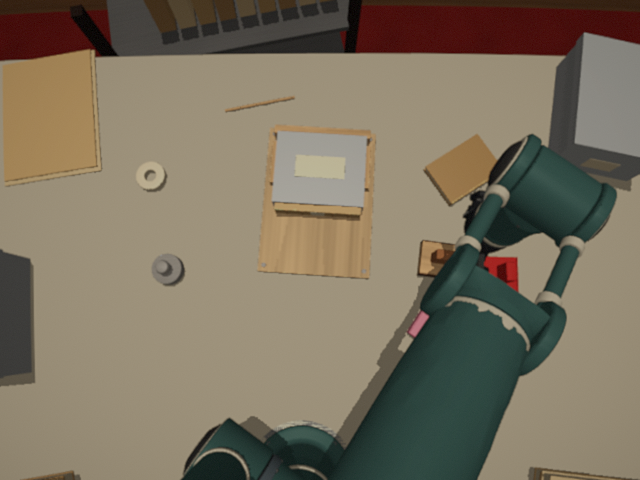

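The block stands upright at its original place (scene crop about (215, 235)), and the other things are where they were. The volume's spine now shows only as a thin strip in front of the case mouth (top view rows about 206-214, some 16 mm), which matches where I felt the stop. I'll hand in.

```bash
python3 -c "
from h import *
print(ticket.finish_job())"
```

```text
the job is handed in; nothing more can be done
None
```

The volume is home against the packing, with its spine about 16 mm proud and a highest force reading of about 13 N; the block is back on the bench clear of it, nothing else was moved, and the job was handed in at about 22 s.

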